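# Clamp a converter module on the cold plate of a test jig

### The job

Load the power-converter module into the test jig: set it on the cold plate and slide it gently back between the guides, under the clamp, until its rear edge rests against the stop, then turn the red ball knob clockwise until the spring foot holds the module down firmly at about 50 N, without overtightening. Let go of everything at the end and leave the other things on the bench where they are.

Things in the scene. Friction and masses are not known exactly. Their poses are not given: they have to be found in the camera images.
- module: Loose converter module, about 0.38 kg: aluminium base plate 132 x 60 x 6 mm, green board on it (parts to 21 mm up), cream choke. Origin: on the underside below the choke; x to its rear end, z up. Plate reaches 35 mm to the front, 97 mm to the rear, 30 mm to each side; the last 32 mm at the rear is the bare lip. Starts flat on the bench left of the jig, rear pointing away from the robot within 30 degrees.
- choke (a point): Middle of the cream block-shaped choke, the handle to take the module by: 34 mm along the module's x, 30 mm along its y (grip across these 30 mm), standing from 9.5 to 49.5 mm above the module's underside; this point is 30 mm above the underside. Axes as the module's. With the module home it stands 85 mm in front of the knob's axis.
- lip (a point): Middle of the rear edge of the module's base plate, on its underside, 97 mm behind the choke. Axes as the module's. The foot presses on the lip's top, 6 mm above this.
- jig: Fixed test jig: cold plate with deck 25 mm above the bench. Origin on the bench; x to the rear, z up. Deck: x -130 to 120 mm, y 55 mm each side. Guide rails 8 mm tall, 63 mm apart (x 29 to 63 mm), flared in front to 83 mm apart at x = -1 mm. Blue column behind the stop; its arm, 30 mm wide with a boss of 16 mm radius, reaches forward to x = 39 mm, 55 to 77 mm above the bench; in front of that it is open above.
- home (a point): Point on the deck where point lip lies when the module is fully home: on the jig's centre line at the face of the stop, jig x = 67 mm, 25 mm above the bench. Axes as the jig's.
- stop: Dark steel stop on the deck, 46 mm wide, 14 mm tall; origin at the foot of its front face, middle. The module's rear edge must come to rest against it (within 3 mm); pushing it with more than 40 N damages it.
- foot: Dark round clamp foot, 20 mm across, on a coil spring below the spindle; origin at the centre of its underside, jig x = 55 mm. It does not turn. It starts about 3 to 5.5 mm above the lip's top; the touch has to be felt. Touching, it presses about 15 N at once and about 49 N more per further radian of the knob; right is about 50 N (35 to 65); above 90 N the module cracks.
- ball (a point): Centre of the red ball knob, 40 mm diameter, smooth, on an upright 12 mm spindle at jig x = 55 mm, 115 to 118 mm above the bench at the start. Turned clockwise seen from above it moves down 16 mm per turn (2.55 mm per rad); it would go on turning past the right pressure. It stays where it is left. The axes turn with it, z up.
- knob: The same ball knob, origin at the ball's centre. Slippery (friction about 0.35): only a grip level with the centre, within 4 mm, of 40 N or more turns it without slipping. Turning takes about 0.20 N m while the foot is free, plus 0.0025 N m per newton of foot force (about 0.33 N m at 50 N); the moment felt at rest after each turning step rises by as much.
- screwdriver: Bystander, to be left alone: dark-handled screwdriver, 190 mm long; origin at its underside.
- paste: Bystander, to be left alone: grey jar of thermal compound with a white cap, 52 mm across, 60 mm tall; origin at its underside.
- capacitor: Bystander, to be left alone: dark blue upright capacitor can, 35 mm across, 55 mm tall; origin at its underside.
- toroid: Bystander, to be left alone: copper-coloured toroid choke lying flat, 52 mm across, 20 mm tall; origin at its underside.
- parts_tray: Bystander, to be left alone: blue tray of standoffs and screws, 120 x 170 x 35 mm; origin at its underside.
- handheld_meter: Bystander, to be left alone: dark grey hand-held meter lying on its back, 170 x 85 x 42 mm; origin at its underside.
- spare_board: Bystander, to be left alone: green board on four brass legs, 130 x 90 mm, 75 mm tall; origin at its underside.
Not all that is in view belongs to the job. Leave any blue, orange or purple look-alike of the module alone.

How it is judged:
By the outcome, as a careful person would: the job done as asked, in the order asked, and still so for the second after the job is handed in, with the robot touching nothing.
It also fails if it takes over 61 s, if anything falls off the work surface, if the arm or the gripper's body presses on something with over 40 N, if the wrist force passes 120 N, or if a joint passes its speed limit or range.

### The arm

A 6-joint arm with a two-finger parallel gripper is mounted at the origin on the work surface. World frame = base frame: x ahead of the robot, y to its left, z up, the work surface at z = 0. Lengths are in m, angles in degrees, forces in N, time in s.
With the tool pointing down it reaches from about 0.25 to 0.725 m from the base axis. Payload 9.7 kg.
Tool frame: the origin (TCP) lies between the finger pads; the fingertips stand 11 mm ahead of it and the grasp point (between the pads) lies 8 mm behind it; z points along the fingers, x is the direction in which the jaws open and shut, and the axes are right-handed (so a half turn about z gives the same grasp; the last joint's range is limited). The gripper opens to 85 mm and grips with 20 to 120 N. Pads are 22 mm wide; open, the fingers measure 114 mm over their backs; the gripper's body (76 mm by 85 mm) begins 54 mm behind the grasp point. The pads swing forward as they close: fully open they stand 13 mm farther back than shut.
Start: joints at [67.838, 4.979, 10.078, 95.1, 0, 90], TCP at [0.207, 0.509, 0.242] pointing down, gripper open.
Joint ranges: [-179.16, 179.16], [-48.56, 103.87], [-65.8, 70.77], [-126.05, 130.52], [-82.76, 87.17], [-180, 180]. Speed limits (degrees/s): [127.2, 127.2, 147.25, 180, 180, 180].

### API

Orientations are given as [roll, pitch, yaw] about the fixed x, y, z axes, in that order (R = Rz(yaw) Ry(pitch) Rx(roll)).
In Python, from workcell import get_obs, camera, job_done, spotter gives the robot as it stands.
- The arm moves only by the tool play_rows, never from a script. Its argument "rows" is a list of rows, each a list of 3 entries, a list of its own where there are three numbers: the closure, from 0 (fully open) to 1 (shut), then the shift along the tool's x, y, z in cm, then the turn, a rotation vector about the tool's x, y, z in degrees. In form: [[claw, [x, y, z], [wx, wy, wz]], ...]. A call has 1 to 12 rows; each row shifts and turns the pose as measured when the row begins, along the tool's axes as they then stand; what a row does not reach is not made up. A row lasts 1/10 s, in which the tool goes at most 50 mm and 8.59 degrees, less where a joint would pass 70% of its speed; a pose out of reach is approached as far as the arm can. A call is refused whole if a number of a shift passes 5 or a number of a turn 8.59, either way. A call with a gripper value outside its range is refused whole. The fingers move at their own pace and stop on an object; "newtons" is the grip in N (left out, the last holds). Time passes only in rows, so rows that do not move let the fingers close. It gives the time, the measured TCP pose, the force and the opening at its end, in the units of the state.
- get_obs(): the state, without advancing time (a new reading comes with each control period).
- camera(name): name is "scene" or "top" or "wrist"; returns a dict with "img" (480x640x3 uint8, red, green, blue), "intrinsics" (3x3 intrinsics, pixels), "xyz" and "orientation" of the camera in the world. Camera axes: x right, y down, z forward; pixel columns grow to the right and rows downward; lengths in m; the calibration is good to about 2 mm. The wrist camera is an equidistant fisheye: a pixel r from the principal point sees the ray r / f radians off the axis. A picture is of the moment at which its call begins. There is no depth.
- job_done(): hands the job in, once; it reports no verdict.
Trained networks look in a picture, given as the dict that the camera call returned (one of the last four; its "shot" number tells which), for a name from the list of things; names that differ only in an ending like _2 or _b are one class to them, and where a whole thing is asked for, a point or a joint stands for the part that bears it (a point fixed in the world has none). Each returns a list of dicts, best first, with "confidence" (0 to 1); they miss things now and then, are a little off and sometimes report something else, mostly with a low value. They report only what shows in the picture. A call takes as long as a camera call. They do not tell look-alikes from the thing itself.
- spotter.spot_in(picture, thing): "point" ([x, y, z] in m, in world coordinates, good to about 4 mm: the middle of the surface that is visible of it).
- spotter.trace(picture, thing): "pixels" (480x640 bool, what is visible of it).
The state is a dict: "time": time; "q": joint angles; "qd": joint speeds; "joint_efforts": joint torques, N m; "ee_pos": TCP position; "tcp_rot": TCP orientation; "wrist_force": force on the tool from outside, world axes, zero at the start; "torque": the same for the moment, N m; "opening": finger opening in m.
Only numpy, scipy, OpenCV 4.12 (cv2) and the standard library are available. Lean on these libraries where they do the work, as an engineer would, in place of code of your own. Each camera call takes 0.05 s, during which the arm holds its last target.

## Working session

There is one attempt and no reset: what is moved stays moved. The work goes in short steps, Python scripts to look and compute and a tool call to move; the robot and the scene stay as the last step left them, time stands still between calls to the robot, and variables do not carry over. Pictures are saved under pics/ and viewed, and the job is handed in when it is done.

Besides the shell and the picture viewer there is one more tool, called after "Call:" by a JSON object that holds its "op" and its "data". play_rows: Moves the arm, as the interface text tells. Its arguments: {"type":"object","properties":{"rows":{"type":"array","items":{"type":"array"}},"newtons":{"type":"number"}},"required":["rows"]}

```bash
mkdir -p pics; ls
python3 - <<'E'
from workcell import get_obs, camera, spotter
import cv2, numpy as np
print(get_obs())
for n in ("scene","top","wrist"):
    p=camera(n); cv2.imwrite(f"pics/{n}0.png",p["img"][:,:,::-1]); print(n,p["intrinsics"],p["xyz"],p["orientation"],p.keys())
    for t in ("module","choke","lip","jig","stop","foot","ball","knob","home"):
        r=spotter.spot_in(p,t); print(t,[(np.round(d["point"],3),round(d["confidence"],2)) for d in r[:4]])
E
```

```text
pics
{'time': 0.0, 'q': array([ 6.78376388e+01,  5.01001617e+00,  1.00337867e+01,  9.51009306e+01,
       -8.13759704e-04,  8.99992442e+01]), 'qd': array([-0.00764296,  0.06200999,  0.04936686,  0.02902731, -0.03824256,
       -0.02762321]), 'joint_efforts': array([ 6.87361080e-04, -5.20387387e+01,  4.64802039e+01,  1.64934515e-02,
        4.48575236e-05,  1.28112586e-05]), 'ee_pos': array([0.2073946, 0.5091505, 0.2415875]), 'tcp_rot': array([1.79999187e+02, 7.71600961e-02, 6.78383947e+01]), 'wrist_force': array([-0.23822374, -0.15566651, -0.2637149 ]), 'torque': array([ 0.03914845,  0.0118403 , -0.04560283]), 'opening': 0.0853739278385469}
scene [[490.78869856   0.         317.32616873]
 [  0.         490.78869856 237.99191102]
 [  0.           0.           1.        ]] [1.20469214 1.10981076 0.98201167] [-1.24685562e+02  3.15240853e-02  1.46230513e+02] dict_keys(['img', 'intrinsics', 'xyz', 'orientation', 'shot'])
module [(array([ 0.378, -0.035,  0.01 ]), 0.98), (array([0.264, 0.455, 0.01 ]), 0.68), (array([0.538, 0.253, 0.013]), 0.66), (array([0.373, 0.615, 0.01 ]), 0.64)]
choke [
[... 1894 characters left out ...]
9.45167334e-03  6.78621087e+01] dict_keys(['img', 'intrinsics', 'xyz', 'orientation', 'shot'])
module [(array([ 0.325, -0.055,  0.01 ]), 0.97), (array([0.333, 0.606, 0.009]), 0.91), (array([0.24 , 0.454, 0.013]), 0.83), (array([0.303, 0.188, 0.01 ]), 0.55)]
choke [(array([0.329, 0.611, 0.005]), 0.98), (array([ 0.323, -0.057,  0.009]), 0.94), (array([0.231, 0.449, 0.006]), 0.62), (array([0.305, 0.19 , 0.007]), 0.57)]
lip [(array([ 0.329, -0.059,  0.006]), 0.96), (array([0.236, 0.452, 0.01 ]), 0.76), (array([0.3  , 0.192, 0.009]), 0.57), (array([0.335, 0.604, 0.009]), 0.56)]
jig [(array([ 0.525, -0.001,  0.009]), 0.5)]
stop []
foot []
ball []
knob []
home [(array([0.519, 0.   , 0.012]), 0.48)]
```

View pics/scene0.png

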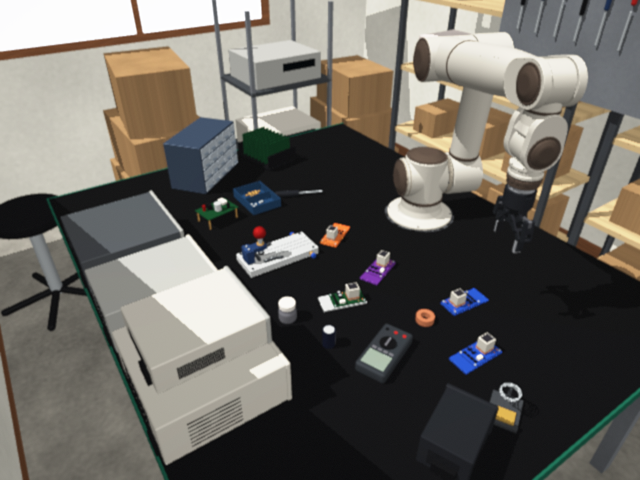

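View pics/top0.png

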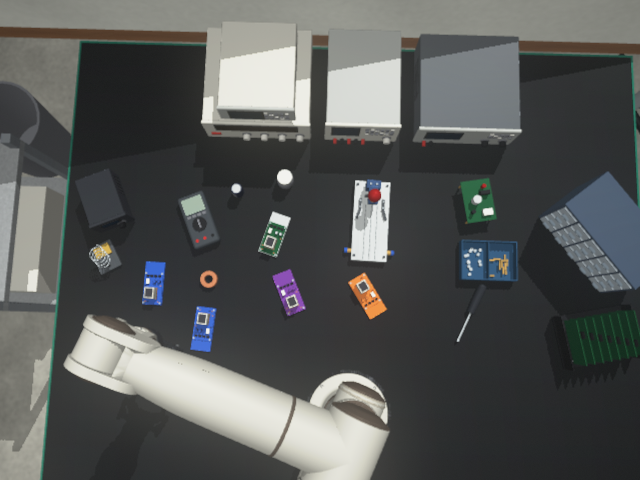

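View pics/wrist0.png

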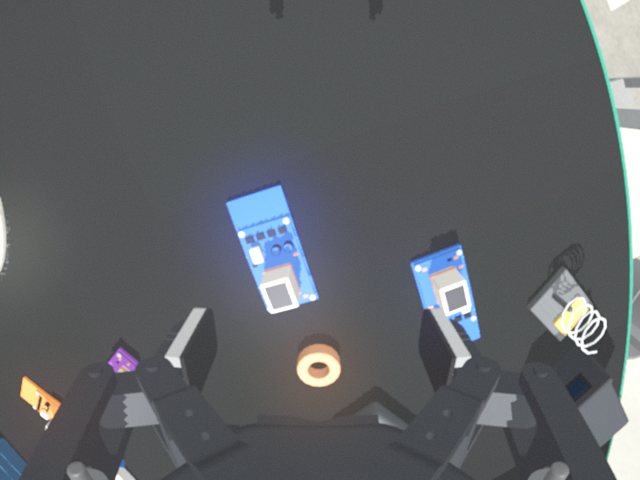

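The green module with the bare silver lip is at top (272,235) and scene (343,297). The blue (152,283 and 203,328), purple (288,293) and orange (367,296) ones are look-alikes. Next I'll check enlarged crops.

Run:
```python
import cv2, numpy as np
t=cv2.imread("pics/top0.png"); s=cv2.imread("pics/scene0.png")
a=cv2.resize(t[160:280,240:400],None,fx=5,fy=5,interpolation=cv2.INTER_CUBIC); cv2.imwrite("pics/tcrop.png",a)
b=cv2.resize(s[215:325,230:380],None,fx=5,fy=5,interpolation=cv2.INTER_CUBIC); cv2.imwrite("pics/scrop.png",b)
```

```text
(no output)
```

View pics/tcrop.png

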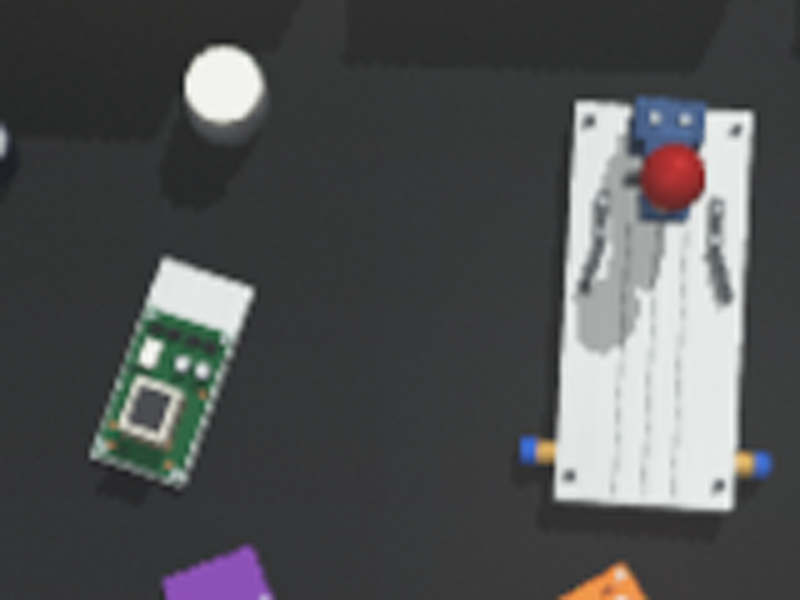

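View pics/scrop.png

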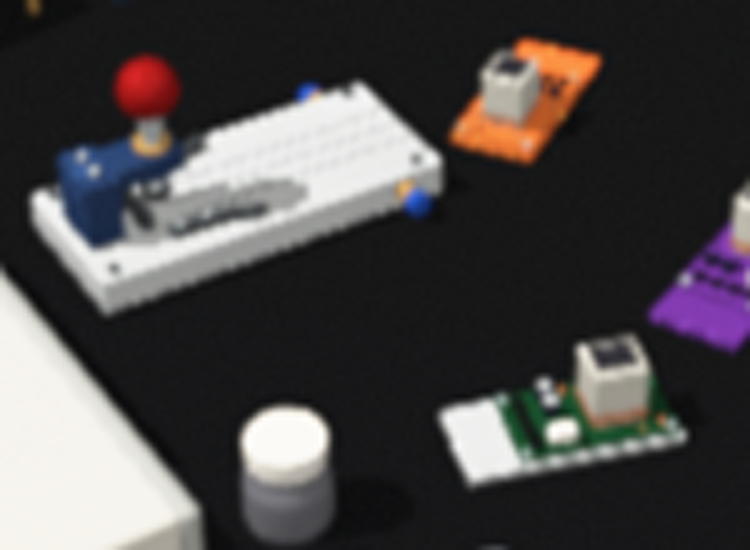

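```bash
cat > h.py <<'E'
import numpy as np
from scipy.spatial.transform import Rotation as R
from scipy.optimize import least_squares
CAM={"scene":(490.789,317.326,237.992,[1.20469214,1.10981076,0.98201167],[-124.685562,0.0315240853,146.230513]),
"top":(578.5006,316.80966,239.07957,[0.27668842,0.09577316,1.79020219],[-172.097283,0.11018845,-88.3410379])}
def proj(c,P):
    f,cx,cy,t,o=CAM[c]; q=R.from_euler("xyz",o,degrees=True).inv().apply(np.atleast_2d(P)-t)
    return np.c_[f*q[:,0]/q[:,2]+cx,f*q[:,1]/q[:,2]+cy]
def ray(c,uv,z):
    f,cx,cy,t,o=CAM[c]; d=R.from_euler("xyz",o,degrees=True).apply([(uv[0]-cx)/f,(uv[1]-cy)/f,1]); return np.array(t)+d*(z-t[2])/d[2]
def world(p,L):
    L=np.atleast_2d(L);a=np.radians(p[2]);c,s=np.cos(a),np.sin(a)
    return np.c_[p[0]+c*L[:,0]-s*L[:,1],p[1]+s*L[:,0]+c*L[:,1],L[:,2]]
def fit(obs,p0):  # obs: list (cam,L,uv)
    def r(p): return np.concatenate([(proj(c,world(p,l))-u)[0] for c,l,u in obs])
    s=least_squares(r,p0,loss="soft_l1"); return s.x,r(s.x).reshape(-1,2)
E
python3 - <<'E'
from h import *
ft=lambda x,y:((x+.5)/5-.5+240,(y+.5)/5-.5+160)
fs=lambda x,y:((x+.5)/5-.5+230,(y+.5)/5-.5+215)
m=.001
M={"rl":(97*m,30*m,6*m),"rr":(97*m,-30*m,6*m),"fl":(-35*m,30*m,6*m),"fr":(-35*m,-30*m,6*m)}
mt=[("top",M[k],ft(*v)) for k,v in dict(rl=(165,257),rr=(255,288),fl=(92,457),fr=(183,487)).items()]
# scene: rear-right (440,410) rear-left (470,484 incl side) front-left (687,432)
ms=[("scene",M[k],fs(*v)) for k,v in dict(rr=(440,410),rl=(470,479),fl=(687,430)).items()]
J={"rl":(120*m,55*m,25*m),"rr":(120*m,-55*m,25*m),"fl":(-130*m,55*m,25*m),"fr":(-130*m,-55*m,25*m)}
jt=[("top",J[k],ft(*v)) for k,v in dict(rl=(575,100),rr=(753,113),fl=(555,498),fr=(733,509)).items()]
js=[("scene",J[k],fs(*v)) for k,v in dict(rl=(107,290),fl=(442,165),fr=(362,82),rr=(31,208)).items()]
for n,a,b,p in (("mod",mt,ms,[.53,.25,-15]),("jig",jt,js,[.58,-.05,0])):
    for o in (a,b,a+b):
        x,r=fit(o,p); print(n,np.round(x,4),np.round(r,1).tolist())
x,_=fit(jt+js,[.58,-.05,0])
b=world(x,[55*m,0,116.5*m]);print("ball",b,[proj(c,b) for c in CAM])
print(ft(673,177),fs(147,89),ray("top",ft(673,177),.1165),ray("scene",fs(147,89),.1165))
E
```

```text
mod [  0.5069   0.2484 -17.5347] [[-0.1, 0.2], [-0.1, 0.2], [0.1, -0.3], [0.1, -0.0]]
mod [  0.5068   0.2498 -16.3984] [[0.1, 0.2], [0.3, -0.4], [-0.5, 0.2]]
mod [  0.5067   0.2489 -17.0572] [[-0.5, 0.2], [-0.5, 0.1], [-0.0, -0.1], [0.0, 0.0], [-0.0, -0.2], [-0.0, -0.8], [-0.7, 0.1]]
jig [ 0.5902 -0.058  -1.9703] [[0.3, 0.2], [-0.2, -0.3], [-0.2, 0.0], [0.1, 0.1]]
jig [ 0.5929 -0.0492 -0.8914] [[0.0, 0.3], [0.5, -0.2], [-0.7, 0.9], [0.1, -1.0]]
jig [ 0.5901 -0.0564 -1.7629] [[-0.4, 0.2], [-0.8, -0.3], [-0.5, 0.1], [-0.3, 0.0], [-0.7, -1.4], [0.1, -1.2], [-0.6, -0.1], [-0.1, -2.8]]
ball [[ 0.64504019 -0.05807163  0.1165    ]] [array([[259.10963978, 232.36796796]]), array([[373.61366182, 194.96346761]])]
(374.2, 195.0) (259.0, 232.4) [ 0.64497953 -0.05980292  0.1165    ] [ 0.6454129  -0.05810421  0.1165    ]
```

```bash
cat >> h.py <<'E'
def delta(o,pos,yaw):
    "tool-frame shift in cm and rotvec deg to the target (tool down, jaw yaw)"
    Rc=R.from_euler("xyz",o["tcp_rot"],degrees=True); Rt=R.from_euler("xyz",[180,0,yaw],degrees=True)
    return np.round(Rc.inv().apply(np.array(pos)-o["ee_pos"])*100,2), np.round((Rc.inv()*Rt).as_rotvec(degrees=True),2)
E
python3 - <<'E'
from h import *; from workcell import get_obs
print(delta(get_obs(),[.507,.249,.15],72.8))
E
```

```text
(array([-12.81,  37.56,   9.23]), array([ 0.  ,  0.  , -4.96]))
```

Call:
{"op": "play_rows", "data": {"rows": [[0,[-1.4,4.5,0.9],[0,0,0]],[0,[-1.4,4.5,1.0],[0,0,-1]],[0,[-1.4,4.5,1.0],[0,0,-1]],[0,[-1.4,4.5,1.0],[0,0,-1]],[0,[-1.4,4.5,1.0],[0,0,-1]],[0,[-1.4,4.5,1.0],[0,0,-1]],[0,[-1.4,4.5,1.0],[0,0,0]],[0,[0,0,0],[0,0,0]]]}}

```text
time: 2.3
ee_pos: [0.4785, 0.3044, 0.1703]
tcp_rot: [180.0, -0.2, 73.4]
wrist_force: [-0.4, -0.6, -0.2]
opening: 0.0855
```

Run:
```python
from h import *; from workcell import get_obs,camera
import cv2
p=camera("wrist");o=get_obs();print(o["ee_pos"],o["tcp_rot"],delta(o,[.507,.249,.15],72.8),p["xyz"].tolist(),p["orientation"].tolist(),o["time"])
cv2.imwrite("pics/w1.png",p["img"][:,:,::-1])
```

```text
[0.4770474  0.3056724  0.17111911] [179.99936706  -0.21031798  73.4408055 ] (array([-4.59,  4.49,  2.1 ]), array([-0.  , -0.21,  0.64])) [0.401488035332947, 0.32822147009640773, 0.30190253514773563] [161.80008160254607, -0.17671426662948467, 73.42147628596787] 2.35
```

View pics/w1.png

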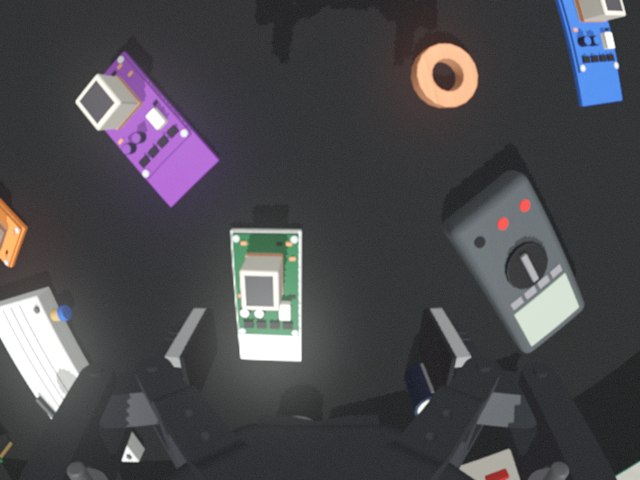

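```bash
cat >> h.py <<'E'
import cv2
def wray(p,uv,z):
    K=p["intrinsics"]; a=np.array([(uv[0]-K[0][2])/K[0][0],(uv[1]-K[1][2])/K[1][1]]); r=np.hypot(*a)
    d=np.r_[a*np.sin(r)/max(r,1e-9),np.cos(r)]; d=R.from_euler("xyz",p["orientation"],degrees=True).apply(d)
    return np.array(p["xyz"])+d*(z-p["xyz"][2])/d[2]
E
python3 - <<'E'
from h import *
p=dict(intrinsics=np.array([[371.648,0,317.447],[0,371.648,241.191],[0,0,1]]),xyz=[0.401488,0.328221,0.301903],orientation=[161.80008,-0.176714,73.421476])
c={k:wray(p,v,.006) for k,v in dict(rl=(302,361),rr=(239.5,359.5),fl=(302,229.5),fr=(231.5,229.5)).items()}
for k,v in c.items(): print(k,v.round(4))
d=(c["rl"]+c["rr"]-c["fl"]-c["fr"])/2; print(np.hypot(*d[:2]),np.degrees(np.arctan2(d[1],d[0])))
m=(c["rl"]+c["rr"]+c["fl"]+c["fr"])/4; u=d/np.linalg.norm(d); print("choke",m-u*.031)
E
```

```text
rl [0.6087 0.2518 0.006 ]
rr [0.591  0.1923 0.006 ]
fl [0.4815 0.292  0.006 ]
fr [0.4643 0.2348 0.006 ]
0.13350260168054048 -18.042830622084754
choke [0.50688934 0.25230212 0.006     ]
```

Call:
{"op": "play_rows", "data": {"rows": [[0,[-2.2,2.2,1.0],[0,0,0.5]],[0,[-2.2,2.2,1.0],[0,0,0.4]],[0,[-0.4,0.4,0.5],[0,0,0]],[0,[0,0,0.5],[0,0,0]]]}}

```text
time: 2.75
ee_pos: [0.5086, 0.2472, 0.142]
tcp_rot: [180.0, -0.4, 72.7]
wrist_force: [-1.0, 1.5, 0.1]
opening: 0.0854
```

Run:
```python
from h import *; from workcell import get_obs,camera
p=camera("wrist");o=get_obs();print(o["ee_pos"],o["tcp_rot"],delta(o,[.507,.2505,.028],72.5),o["time"])
cv2.imwrite("pics/w2.png",p["img"][:,:,::-1])
```

```text
[0.50813507 0.24748159 0.14101891] [-179.99418228   -0.32584231   72.69127096] (array([ 0.19, -0.2 , 11.3 ]), array([-0.01, -0.33,  0.19])) 2.8
```

View pics/w2.png

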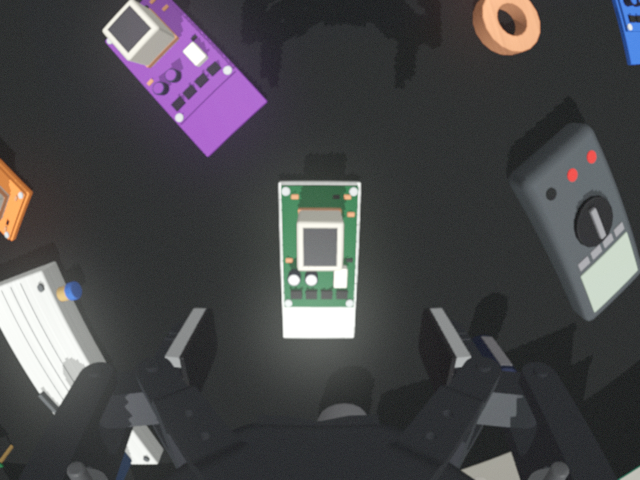

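Call:
{"op": "play_rows", "data": {"rows": [[0,[0.1,-0.1,3.0],[0,0,0.2]],[0,[0,-0.1,3.0],[0,0,0]],[0,[0,0,3.0],[0,0,0]],[0,[0,0,1.5],[0,0,0]],[0,[0,0,0.5],[0,0,0]]]}}

```text
time: 3.3
ee_pos: [0.5044, 0.2574, 0.031]
tcp_rot: [179.8, -0.6, 72.9]
wrist_force: [-0.1, 0.0, 1.2]
opening: 0.0852
```

Run:
```python
from h import *; from workcell import get_obs,camera
p=camera("wrist");o=get_obs();print(o["ee_pos"],o["tcp_rot"],delta(o,[.507,.2505,.027],72.5),o["time"])
cv2.imwrite("pics/w3.png",p["img"][:,:,::-1])
```

```text
[0.50424451 0.2572903  0.03071391] [179.84238225  -0.60971339  72.93765134] (array([-0.57,  0.46,  0.37]), array([ 0.16, -0.61,  0.44])) 3.35
```

View pics/w3.png

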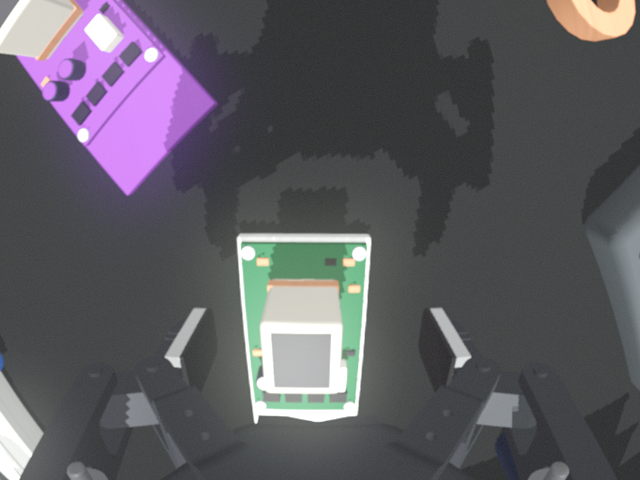

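Call:
{"op": "play_rows", "data": {"rows": [[0,[-0.5,0.4,0.3],[0.1,-0.6,0.4]],[0,[0,0,0],[0,0,0]]]}}

```text
time: 3.55
ee_pos: [0.5068, 0.2525, 0.0293]
tcp_rot: [179.9, -0.0, 72.6]
wrist_force: [-0.0, -0.1, 0.6]
opening: 0.0854
```

Run:
```python
from h import *; from workcell import get_obs,camera
p=camera("wrist");o=get_obs();print(o["ee_pos"],o["tcp_rot"],delta(o,[.507,.2505,.027],72.5),o["time"])
cv2.imwrite("pics/w4.png",p["img"][:,:,::-1])
```

```text
[0.50705191 0.25283858 0.02979841] [ 1.79845456e+02 -1.00460255e-01  7.26181672e+01] (array([-0.23,  0.06,  0.28]), array([ 0.15, -0.1 ,  0.12])) 3.6
```

View pics/w4.png

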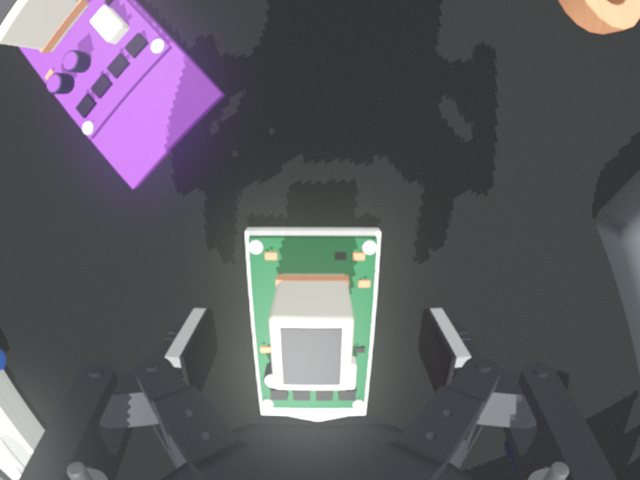

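Call:
{"op": "play_rows", "data": {"newtons": 40, "rows": [[0,[-0.2,0,0.2],[0,0,0]],[0.4,[0,0,0],[0,0,0]],[0.5,[0,0,0],[0,0,0]],[0.7,[0,0,0],[0,0,0]],[0.8,[0,0,0],[0,0,0]],[0.8,[0,0,0],[0,0,0]],[0.8,[0,0,0],[0,0,0]]]}}

```text
time: 4.3
ee_pos: [0.5079, 0.2511, 0.0304]
tcp_rot: [179.7, -0.3, 72.6]
wrist_force: [-0.7, -0.4, 0.8]
opening: 0.0296
```

Run:
```python
from h import *; from workcell import get_obs,camera
p=camera("wrist");o=get_obs();print(o["ee_pos"],o["tcp_rot"],delta(o,[.507,.2505,.027],72.5),o["time"],o["opening"])
cv2.imwrite("pics/w5.png",p["img"][:,:,::-1])
```

```text
[0.50782484 0.25110731 0.0303515 ] [179.67994106  -0.25026557  72.57508971] (array([-0.08, -0.06,  0.33]), array([ 0.32, -0.25,  0.07])) 4.35 0.02942775478437087
```

View pics/w5.png

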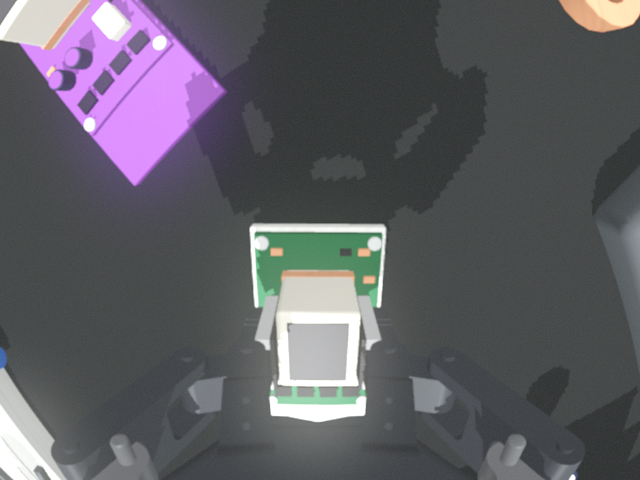

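Call:
{"op": "play_rows", "data": {"rows": [[0.8,[0,0,-2.0],[0,0,0]],[0.8,[0,0,-3.0],[0,0,0]],[0.8,[0,0,-3.0],[0,0,0]],[0.8,[0,0,0],[0,0,0]]]}}

```text
time: 4.75
ee_pos: [0.5051, 0.2499, 0.1089]
tcp_rot: [-180.0, 0.1, 72.6]
wrist_force: [0.4, 0.3, -4.4]
opening: 0.0296
```

Run:
```python
from h import *; from workcell import get_obs,camera
o=get_obs();t=world([.590,-.057,-1.9],(-.100,0,.105))[0];print(t,o["ee_pos"],o["tcp_rot"],delta(o,t,88.1),o["time"],o["opening"],o["wrist_force"],o["torque"])
p=camera("wrist");cv2.imwrite("pics/w6.png",p["img"][:,:,::-1])
```

```text
[ 0.49005498 -0.05368448  0.105     ] [0.50512848 0.24989115 0.10893498] [-1.79992400e+02  5.03001486e-02  7.25744920e+01] (array([-29.42,   7.65,   0.42]), array([-1.000e-02,  5.000e-02, -1.553e+01])) 4.75 0.02960976820389052 [ 0.44539317  0.31735099 -4.4260592 ] [ 0.03385241 -0.05361077  0.04644279]
```

View pics/w6.png

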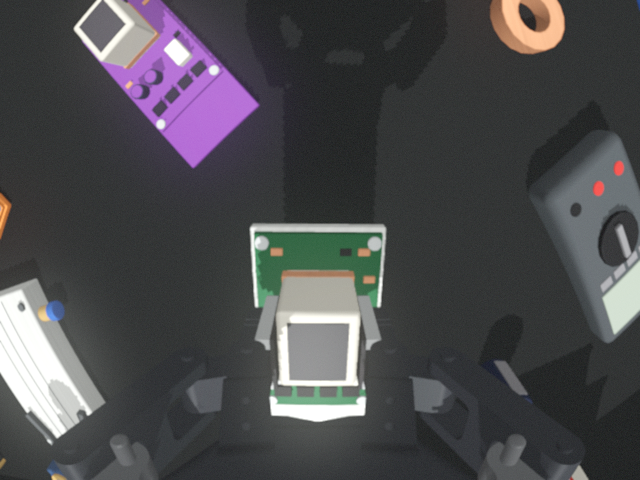

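Call:
{"op": "play_rows", "data": {"rows": [[0.8,[-1.5,0.4,0],[0,0,-5]],[0.8,[-2.5,0.3,0],[0,0,-5]],[0.8,[-3.5,0.1,0],[0,0,-5]],[0.8,[-4.5,0,0],[0,0,0]],[0.8,[-4.5,0,0],[0,0,0]],[0.8,[-4.5,0,0],[0,0,0]],[0.8,[-4.5,0,0],[0,0,0]],[0.8,[-2.5,0,0],[0,0,0]],[0.8,[0,0,0],[0,0,0]]]}}

```text
time: 5.7
ee_pos: [0.483, -0.0407, 0.087]
tcp_rot: [-178.5, 0.4, 88.5]
wrist_force: [0.3, 1.2, -5.1]
opening: 0.0292
```

Run:
```python
from h import *; from workcell import get_obs,camera
p=camera("wrist");cv2.imwrite("pics/w7.png",p["img"][:,:,::-1])
o=get_obs();t=world([.590,-.057,-1.9],(-.100,0,.105))[0];print(t,o["ee_pos"],o["tcp_rot"],delta(o,t,88.1),o["time"],o["opening"],o["wrist_force"])
z=o["ee_pos"][2]-.0244
Rc=R.from_euler("xyz",o["tcp_rot"],degrees=True)
for uv in ((251,226),(385,226)): print("tool frame",Rc.inv().apply(wray(p,uv,z)-o["ee_pos"]))
```

```text
[ 0.49005498 -0.05368448  0.105     ] [ 0.48288102 -0.03958031  0.08680352] [-178.48272223    0.3368036    88.49859875] (array([-1.4 ,  0.71, -1.83]), array([-1.52,  0.34,  0.39])) 5.75 0.0297793886948121 [-0.17486156 -0.38071138 -4.17362529]
tool frame [-0.02931314 -0.03548707  0.02552132]
tool frame [ 0.0302399  -0.03559119  0.02517388]
```

View pics/w7.png

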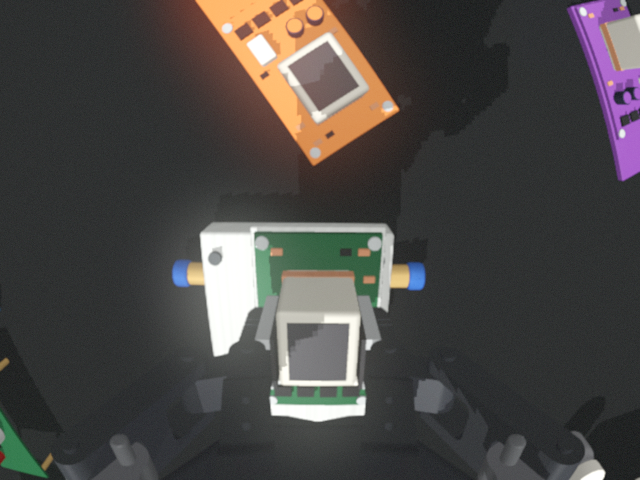

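Call:
{"op": "play_rows", "data": {"rows": [[0.8,[-0.7,0.3,0],[-1.5,0.3,0.4]],[0.8,[-0.7,0.2,0],[0,0,0]],[0.8,[0,0,0],[0,0,0]]]}}

```text
time: 6.05
ee_pos: [0.4868, -0.0529, 0.0839]
tcp_rot: [-179.9, -0.0, 88.2]
wrist_force: [0.1, 0.9, -3.1]
opening: 0.0293
```

Run:
```python
from h import *; from workcell import get_obs,camera
p=camera("wrist");cv2.imwrite("pics/w8.png",p["img"][:,:,::-1])
for c in("top","scene"):
  q=camera(c);cv2.imwrite(f"pics/{c}8.png",cv2.resize(q["img"][150:290,300:460] if c=="top" else q["img"][200:300,220:340],None,fx=5 if c=="top" else 6,fy=5 if c=="top" else 6,interpolation=cv2.INTER_CUBIC)[:,:,::-1])
print(p["xyz"].tolist(),p["orientation"].tolist())
o=get_obs();t=world([.590,-.057,-1.9],(-.100,0,.0564))[0];print(t,o["ee_pos"],o["tcp_rot"],delta(o,t,88.1),o["time"],o["opening"],o["wrist_force"])
```

```text
[0.40684902229083697, -0.0491295108685587, 0.21571120056087087] [161.9137601233511, -0.033506145439647514, 88.20566478349035]
[ 0.49005498 -0.05368448  0.0564    ] [ 0.4868339  -0.05242187  0.08429052] [-1.79909646e+02 -3.21174044e-02  8.81984992e+01] (array([-0.12,  0.33,  2.79]), array([-0.09, -0.03,  0.1 ])) 6.2 0.029649910012670568 [-0.50281637  0.61489294 -3.93201724]
```

View pics/w8.png

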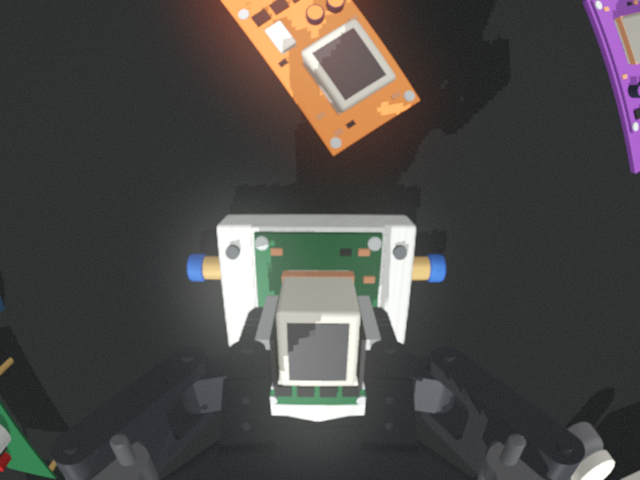

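View pics/top8.png

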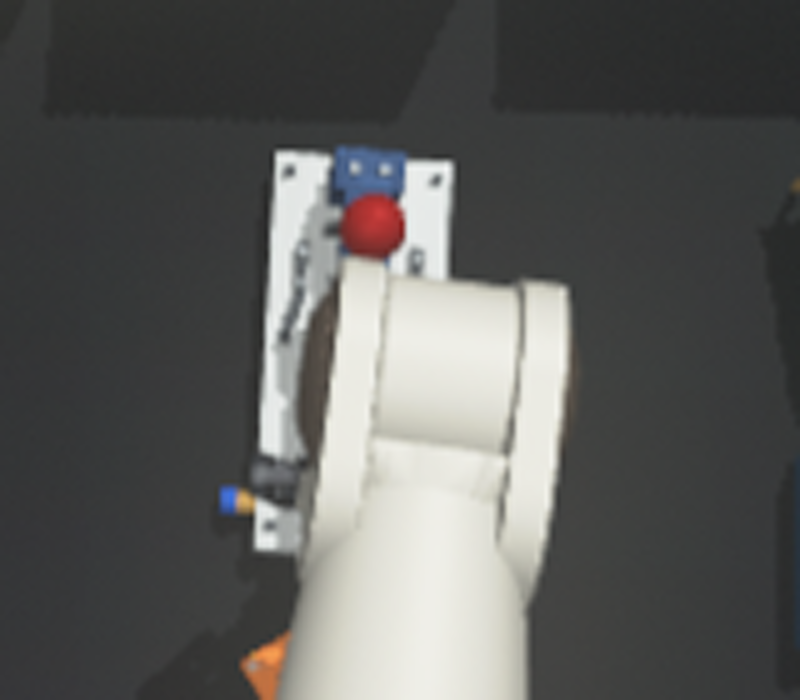

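View pics/scene8.png

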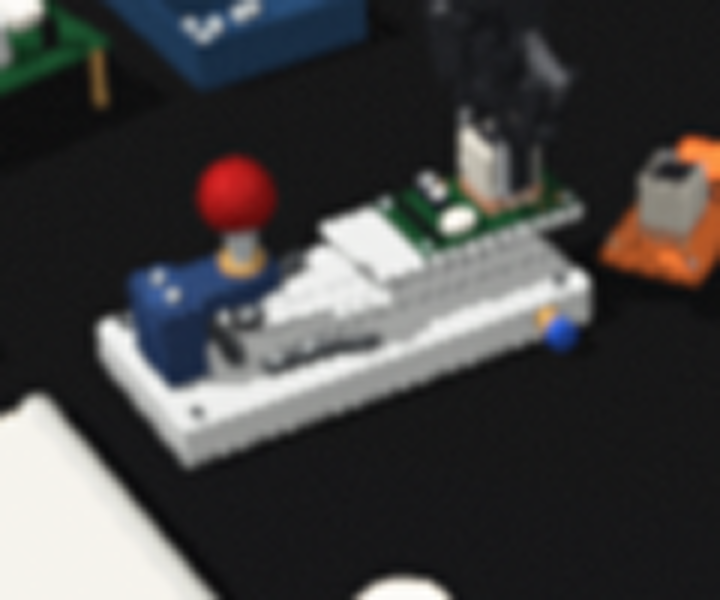

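Run:
```python
from h import *
p=dict(intrinsics=np.array([[371.648,0,317.447],[0,371.648,241.191],[0,0,1]]),xyz=[0.406849,-0.0491295,0.2157112],orientation=[161.91376,-0.033506,88.205666])
J=[.590,-.057,-1.9]
a=np.radians(J[2])
for uv in [(219,229),(414,227),(232,252),(399,251),(229,345),(405.5,345)]:
    w=wray(p,uv,.025); d=w[:2]-J[:2]; print(uv,w.round(4),"jig",(np.cos(a)*d[0]+np.sin(a)*d[1]).round(4),(-np.sin(a)*d[0]+np.cos(a)*d[1]).round(4))
```

```text
(219, 229) [ 0.4604 -0.1046  0.025 ] jig -0.128 -0.0518
(414, 227) [0.4626 0.002  0.025 ] jig -0.1293 0.0547
(232, 252) [ 0.4739 -0.0986  0.025 ] jig -0.1146 -0.0454
(399, 251) [ 0.4762 -0.006   0.025 ] jig -0.1154 0.0472
(229, 345) [ 0.5356 -0.1084  0.025 ] jig -0.0527 -0.0531
(405.5, 345) [0.5391 0.0019 0.025 ] jig -0.0528 0.0572
```

Call:
{"op": "play_rows", "data": {"rows": [[0.8,[-0.1,0.3,1.0],[0,0,0]],[0.8,[0,0,1.0],[0,0,0]],[0.8,[0,0,0.5],[0,0,0]],[0.8,[0,0,0],[0,0,0]]]}}

```text
time: 6.6
ee_pos: [0.4901, -0.0524, 0.0566]
tcp_rot: [-179.9, -0.0, 88.3]
wrist_force: [-0.4, 0.3, -3.3]
opening: 0.0296
```

```bash
cat > st.py <<'E'
from h import *; from workcell import get_obs,camera
import sys
J=[.590,-.056,-1.7]
o=get_obs();t=world(J,(float(sys.argv[1]),0,float(sys.argv[2])))[0];print(t,o["ee_pos"].round(4),o["tcp_rot"].round(2),*delta(o,t,88.3),o["time"],o["opening"].round(4),o["wrist_force"].round(1),o["torque"].round(3))
a=np.radians(J[2]);d=o["ee_pos"][:2]-J[:2];print("jig TCP",(np.cos(a)*d[0]+np.sin(a)*d[1]).round(4),(-np.sin(a)*d[0]+np.cos(a)*d[1]).round(4))
E
python3 st.py -.1 .0554
```

```text
Traceback (most recent call last):
  File "st.py", line 4, in <module>
    o=get_obs();t=world(J,(float(sys.argv[1]),0,float(sys.argv[2])))[0];print(t,o["ee_pos"].round(4),o["tcp_rot"].round(2),*delta(o,t,88.3),o["time"],o["opening"].round(4),o["wrist_force"].round(1),o["torque"].round(3))
                                                                                                                                                      ^^^^^^^^^^^^^^^^^^
AttributeError: 'float' object has no attribute 'round'
```

Call:
{"op": "play_rows", "data": {"rows": [[0.8,[0,0,0.1],[0,0,0]],[0.8,[0,0,0.1],[0,0,0]]]}}

```text
time: 6.8
ee_pos: [0.49, -0.0524, 0.0553]
tcp_rot: [-179.9, -0.0, 88.3]
wrist_force: [-7.3, -1.3, 11.9]
opening: 0.0294
```

```bash
sed -i 's/o\["opening"\].round(4)/round(o["opening"],4)/' st.py
python3 st.py -.1 .0554
```

```text
[ 0.49004401 -0.05303338  0.0554    ] [ 0.49   -0.0524  0.0553] [-1.7989e+02 -3.0000e-02  8.8310e+01] [-0.06  0.   -0.01] [-0.11 -0.03  0.01] 6.8 0.0294 [-7.3 -1.3 11.9] [ 0.048  0.986 -0.048]
jig TCP -0.1 0.0006
```

Call:
{"op": "play_rows", "data": {"rows": [[0.8,[0,0.4,-0.05],[0,0,0]],[0.8,[0,0.6,0],[0,0,0]],[0.8,[0,0.6,0],[0,0,0]],[0.8,[0,0.6,0],[0,0,0]],[0.8,[0,0,0],[0,0,0]]]}}

```text
time: 7.3
ee_pos: [0.5146, -0.0532, 0.0565]
tcp_rot: [180.0, -0.0, 88.3]
wrist_force: [-0.5, 0.4, -4.0]
opening: 0.0297
```

```bash
python3 st.py -.04 .0554
```

```text
[ 0.55001761 -0.05481335  0.0554    ] [ 0.5146 -0.0532  0.0565] [ 1.7999e+02 -3.0000e-02  8.8300e+01] [-0.05  3.55  0.11] [ 0.01 -0.03  0.  ] 7.3 0.0297 [-0.5  0.4 -4. ] [ 0.043  0.029 -0.084]
jig TCP -0.0755 0.0005
```

Call:
{"op": "play_rows", "data": {"rows": [[0.8,[0,0.4,0.05],[0,0,0]],[0.8,[0,0.4,0.03],[0,0,0]],[0.8,[0,0.4,0],[0,0,0]]]}}

```text
time: 7.6
ee_pos: [0.527, -0.0536, 0.0556]
tcp_rot: [-180.0, -0.0, 88.3]
wrist_force: [-1.4, -0.8, -1.8]
opening: 0.0296
```

```bash
python3 st.py -.04 .0554
```

```text
[ 0.55001761 -0.05481335  0.0554    ] [ 0.527  -0.0536  0.0556] [-1.7995e+02 -3.0000e-02  8.8300e+01] [-0.05  2.3   0.02] [-0.05 -0.03 -0.  ] 7.6 0.0296 [-1.4 -0.8 -1.8] [-0.03   0.192  0.004]
jig TCP -0.063 0.0005
```

Call:
{"op": "play_rows", "data": {"rows": [[0.8,[0,0.4,0],[0,0,0]],[0.8,[0,0.4,0],[0,0,0]],[0.8,[0,0.4,0],[0,0,0]],[0.8,[0,0.4,0],[0,0,0]]]}}

```text
time: 8.0
ee_pos: [0.5444, -0.0542, 0.0556]
tcp_rot: [-180.0, -0.0, 88.3]
wrist_force: [-0.3, 0.3, -1.2]
opening: 0.0295
```

```bash
python3 st.py -.03 .0554
```

```text
[ 0.5600132  -0.05511001  0.0554    ] [ 0.5444 -0.0542  0.0556] [-1.7995e+02 -2.0000e-02  8.8300e+01] [-0.04  1.56  0.02] [-0.05 -0.02 -0.  ] 8.0 0.0295 [-0.3  0.3 -1.2] [-0.094  0.162  0.028]
jig TCP -0.0456 0.0004
```

Call:
{"op": "play_rows", "data": {"rows": [[0.8,[0,0.3,0],[0,0,0]],[0.8,[0,0.3,0],[0,0,0]],[0.8,[0,0.3,0],[0,0,0]],[0.8,[0,0.15,0],[0,0,0]]]}}

```text
time: 8.4
ee_pos: [0.5561, -0.0546, 0.0556]
tcp_rot: [-179.9, -0.0, 88.3]
wrist_force: [-2.0, 0.2, -1.6]
opening: 0.0296
```

```bash
python3 st.py -.03 .0554
```

```text
[ 0.5600132  -0.05511001  0.0554    ] [ 0.5561 -0.0546  0.0556] [-1.7994e+02 -1.0000e-02  8.8290e+01] [-0.04  0.39  0.02] [-0.06 -0.01 -0.01] 8.4 0.0296 [-2.   0.2 -1.6] [-0.094  0.224  0.027]
jig TCP -0.0339 0.0004
```

Only about 4 mm should be left, so I'll go in 1 mm steps, reading the force after each.

Call:
{"op": "play_rows", "data": {"rows": [[0.8,[0,0.1,0],[0,0,0]],[0.8,[0,0.1,0],[0,0,0]]]}}

```text
time: 8.6
ee_pos: [0.5582, -0.0547, 0.0556]
tcp_rot: [-179.9, -0.0, 88.3]
wrist_force: [-1.9, -0.2, -1.3]
opening: 0.0294
```

Call:
{"op": "play_rows", "data": {"rows": [[0.8,[0,0.1,0],[0,0,0]]]}}

```text
time: 8.7
ee_pos: [0.5593, -0.0547, 0.0557]
tcp_rot: [-179.9, -0.0, 88.3]
wrist_force: [-2.5, -0.6, -1.3]
opening: 0.0296
```

Call:
{"op": "play_rows", "data": {"rows": [[0.8,[0,0.1,0],[0,0,0]]]}}

```text
time: 8.8
ee_pos: [0.5603, -0.0548, 0.0557]
tcp_rot: [-179.9, -0.0, 88.3]
wrist_force: [-1.6, -1.0, -1.7]
opening: 0.0295
```

Call:
{"op": "play_rows", "data": {"rows": [[0.8,[0,0.1,0],[0,0,0]]]}}

```text
time: 8.9
ee_pos: [0.5604, -0.0548, 0.0556]
tcp_rot: [-179.8, -0.0, 88.3]
wrist_force: [-10.7, 0.3, 3.5]
opening: 0.0296
```

Call:
{"op": "play_rows", "data": {"rows": [[0.8,[0,0.1,0],[0,0,0]]]}}

```text
time: 9.0
ee_pos: [0.5604, -0.0548, 0.0556]
tcp_rot: [-179.7, -0.0, 88.3]
wrist_force: [-8.5, -0.5, 4.7]
opening: 0.0294
```

Call:
{"op": "play_rows", "data": {"rows": [[0.8,[0,0,0],[0,0,0]],[0.5,[0,0,0],[0,0,0]],[0.3,[0,0,0],[0,0,0]],[0,[0,0,0],[0,0,0]],[0,[0,0,-1.0],[0,0,0]],[0,[0,0,-3.0],[0,0,0]],[0,[0,0,-4.0],[0,0,0]],[0,[0,-0.5,-3.0],[0,0,0]]]}}

```text
time: 9.8
ee_pos: [0.555, -0.0543, 0.1674]
tcp_rot: [-179.5, -0.1, 88.3]
wrist_force: [0.5, 0.0, 0.7]
opening: 0.0852
```

```bash
python3 st.py 0 .2
python3 - <<'E'
from h import *; from workcell import get_obs,camera
p=camera("wrist");cv2.imwrite("pics/w9.png",p["img"][:,:,::-1]);print(p["xyz"].tolist(),p["orientation"].tolist())
q=camera("scene");cv2.imwrite("pics/scene9.png",cv2.resize(q["img"][200:300,220:340],None,fx=6,fy=6,interpolation=cv2.INTER_CUBIC)[:,:,::-1])
E
```

```text
[ 0.59  -0.056  0.2  ] [ 0.555  -0.0543  0.1674] [-1.7948e+02 -5.0000e-02  8.8310e+01] [-0.06  3.47 -3.29] [-0.52 -0.05  0.01] 9.8 0.0852 [0.5 0.  0.7] [ 0.065 -0.032  0.002]
jig TCP -0.035 0.0007
[0.4760027720658152, -0.050777502780341835, 0.29982180143005344] [162.34126537681098, -0.060226207150238166, 88.33043023461471]
```

View pics/w9.png

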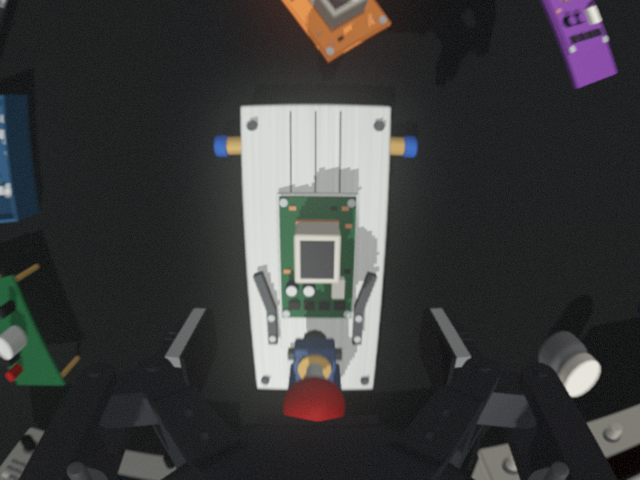

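View pics/scene9.png

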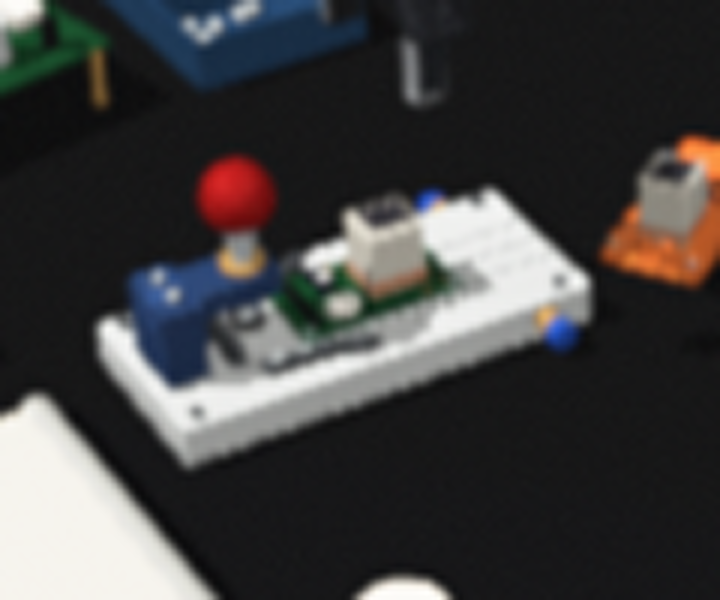

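Call:
{"op": "play_rows", "data": {"rows": [[0,[0,0,-1.0],[-0.5,0,-8]],[0,[0,0,-1.0],[0,0,-8.5]],[0,[0,0,0],[0,0,-8.5]],[0,[0,0,0],[0,0,-8.5]],[0,[0,0,0],[0,0,-8.5]],[0,[0,0,0],[0,0,-8.5]],[0,[0,0,0],[0,0,-8.5]],[0,[0,0,0],[0,0,-8.5]],[0,[0,0,0],[0,0,-8.5]],[0,[0,0,0],[0,0,-8.5]],[0,[0,0,0],[0,0,-8.5]],[0,[0,0,0],[0,0,0]]]}}

```text
time: 11.1
ee_pos: [0.5567, -0.0543, 0.1939]
tcp_rot: [180.0, 0.6, -177.3]
wrist_force: [-0.6, -0.6, 0.1]
opening: 0.0858
```

Run:
```python
from h import *; from workcell import get_obs,camera
o=get_obs();print(o["q"].round(1),o["ee_pos"],o["tcp_rot"],delta(o,[.6452,-.058,.1085],178),delta(o,[.6452,-.058,.1085],-175))
# ball 3D from two rays
def ln(c,uv):
    a=ray(c,uv,.2);b=ray(c,uv,.0);return a,b-a
a,d=ln("top",(374.2,195.0));b,e=ln("scene",(259.0,232.4))
s=np.linalg.lstsq(np.c_[d,-e],b-a,rcond=None)[0];print(a+d*s[0],b+e*s[1])
```

```text
[ -5.6   5.    4.7  89.2   0.1 -98.3] [ 0.55672209 -0.05433009  0.19394052] [ 179.98167423    0.57340659 -177.30470223] (array([-8.73, -0.79,  8.63]), array([0.04, 0.57, 4.7 ])) (array([-8.73, -0.79,  8.63]), array([ 0.01,  0.57, -2.3 ]))
[ 0.64518795 -0.05989096  0.11555285] [ 0.64471382 -0.05956408  0.11541813]
```

Call:
{"op": "play_rows", "data": {"rows": [[0,[-3.0,-0.2,0],[0,0.5,0]],[0,[-4.0,-0.2,0],[0,0,0]],[0,[-1.7,-0.2,0],[0,0,0]],[0,[0,0,0.3],[0,0,0]]]}}

```text
time: 11.5
ee_pos: [0.6459, -0.0565, 0.1916]
tcp_rot: [180.0, 0.1, -178.4]
wrist_force: [0.2, 0.8, 0.7]
opening: 0.0851
```

Run:
```python
from h import *; from workcell import get_obs,camera
o=get_obs();print(o["q"].round(1),o["ee_pos"],o["tcp_rot"],delta(o,[.645,-.0585,.108],-177.3))
p=camera("wrist");cv2.imwrite("pics/w10.png",p["img"][:,:,::-1]);print(p["xyz"].tolist(),p["orientation"].tolist())
hsv=cv2.cvtColor(p["img"],cv2.COLOR_RGB2HSV);m=((hsv[...,0]<8)|(hsv[...,0]>172))&(hsv[...,1]>150)&(hsv[...,2]>60)
n,l,s,c=cv2.connectedComponentsWithStats(m.astype(np.uint8));i=1+np.argmax(s[1:,4]);print(s[i],c[i]); bb=s[i]
print(wray(p,(bb[0]+bb[2]/2-.5,bb[1]+bb[3]/2-.5),.116))
```

```text
[ -5.   18.   19.6  91.5   0.  -96.7] [ 0.64591603 -0.05653863  0.19162896] [ 1.79984082e+02  1.00699058e-01 -1.78357996e+02] (array([ 0.11, -0.2 ,  8.36]), array([ 0.01,  0.1 , -1.06]))
[0.6478188338507147, -0.1353016317636269, 0.3232617247054979] [161.80405869879277, 0.10157912703691685, -178.33561631784164]
[ 288  225   65   66 3277] [319.52334452 257.57583155]
[ 0.64438942 -0.05700892  0.116     ]
```

View pics/w10.png

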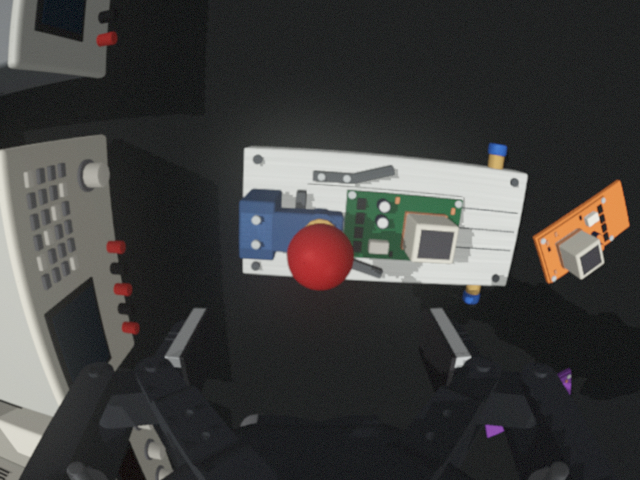

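Call:
{"op": "play_rows", "data": {"rows": [[0,[0.1,-0.1,2.5],[0,0,0]],[0,[0,0,2.5],[0,0,0]],[0,[0,0,2.0],[0,0,0]],[0,[0,0,0.5],[0,0,0]],[0,[0,0,0],[0,0,0]]]}}

```text
time: 12.05
ee_pos: [0.6396, -0.0573, 0.1146]
tcp_rot: [180.0, -0.0, -179.0]
wrist_force: [0.5, -0.8, -0.1]
opening: 0.0853
```

```bash
cat > b.py <<'E'
from h import *; from workcell import get_obs,camera
import sys
o=get_obs();print(o["time"],o["q"].round(1),o["ee_pos"].round(4),o["tcp_rot"].round(2),*delta(o,[.6447,-.058,float(sys.argv[1])],o["tcp_rot"][2]),round(o["opening"],4),o["wrist_force"].round(1),o["torque"].round(3))
if len(sys.argv)>2:
    p=camera("wrist");cv2.imwrite(f"pics/{sys.argv[2]}.png",p["img"][:,:,::-1])
E
python3 b.py .108 w11
```

```text
12.05 [ -5.1  17.    9.9  82.9   0.  -96.2] [ 0.6396 -0.0573  0.1146] [ 1.7997e+02 -1.0000e-02 -1.7897e+02] [-0.51 -0.08  0.66] [ 0.03 -0.01 -0.  ] 0.0853 [ 0.5 -0.8 -0.1] [ 0.013 -0.017 -0.001]
```

View pics/w11.png

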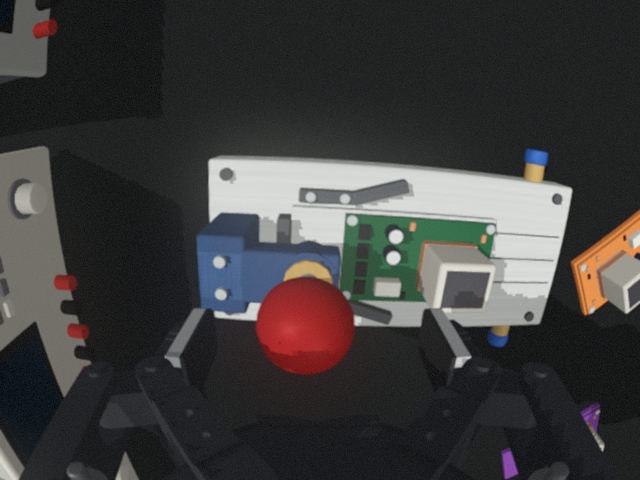

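Call:
{"op": "play_rows", "data": {"newtons": 60, "rows": [[0,[-0.5,-0.1,0.4],[0,0,0]],[0,[0,0,0.25],[0,0,0]],[0,[0,0,0],[0,0,0]]]}}

```text
time: 12.4
ee_pos: [0.6461, -0.0584, 0.1115]
tcp_rot: [180.0, 0.3, -179.0]
wrist_force: [0.3, -0.2, 0.0]
opening: 0.0854
```

```bash
python3 b.py .108
```

```text
12.4 [ -5.2  17.7  10.4  82.4   0.  -96.2] [ 0.6461 -0.0584  0.1115] [ 180.      0.27 -179.03] [0.15 0.04 0.35] [0.   0.27 0.  ] 0.0854 [ 0.3 -0.2  0. ] [ 0.001  0.034 -0.009]
```

Call:
{"op": "play_rows", "data": {"newtons": 60, "rows": [[0,[0.1,0,0.35],[0,0.3,0]],[0,[0,0,0.1],[0,0,0]],[0.3,[0,0,0],[0,0,0]],[0.45,[0,0,0],[0,0,0]]]}}

```text
time: 12.8
ee_pos: [0.6456, -0.0585, 0.1074]
tcp_rot: [-180.0, 0.0, -179.0]
wrist_force: [0.4, 0.4, 0.5]
opening: 0.0589
```

```bash
python3 b.py .108 w12
```

```text
12.8 [ -5.2  17.9  10.2  82.3  -0.  -96.1] [ 0.6456 -0.0585  0.1074] [-180.      0.   -179.04] [ 0.08  0.05 -0.06] [-0.  0. -0.] 0.0589 [0.4 0.4 0.5] [-0.026 -0.01   0.011]
```

View pics/w12.png

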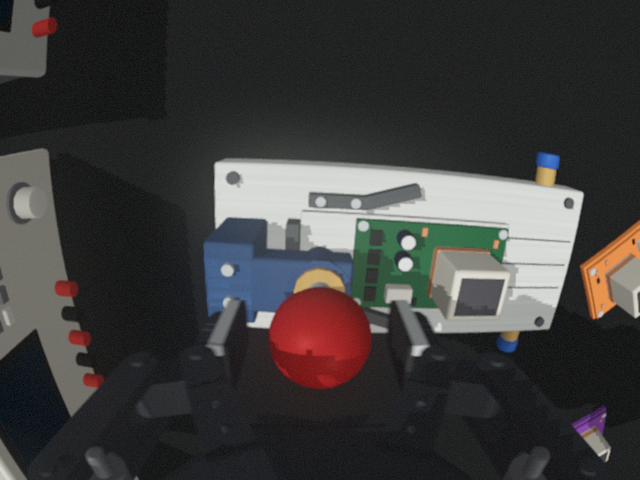

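Call:
{"op": "play_rows", "data": {"newtons": 60, "rows": [[0.6,[0.0,0,0],[0,0,0]],[0.7,[0,0,0],[0,0,0]],[0.7,[0,0,0],[0,0,0]],[0.7,[0,0,0],[0,0,0]]]}}

```text
time: 13.25
ee_pos: [0.6448, -0.0585, 0.108]
tcp_rot: [-180.0, -0.1, -179.0]
wrist_force: [-0.5, 0.4, -0.2]
opening: 0.0374
```

```bash
python3 b.py .108 w13
```

```text
13.25 [ -5.2  17.9  10.2  82.4  -0.  -96.1] [ 0.6448 -0.0585  0.108 ] [-1.7999e+02 -7.0000e-02 -1.7904e+02] [ 0.    0.05 -0.  ] [-0.01 -0.07  0.  ] 0.0374 [-0.5  0.4 -0.2] [-0.07   0.242  0.   ]
```

View pics/w13.png

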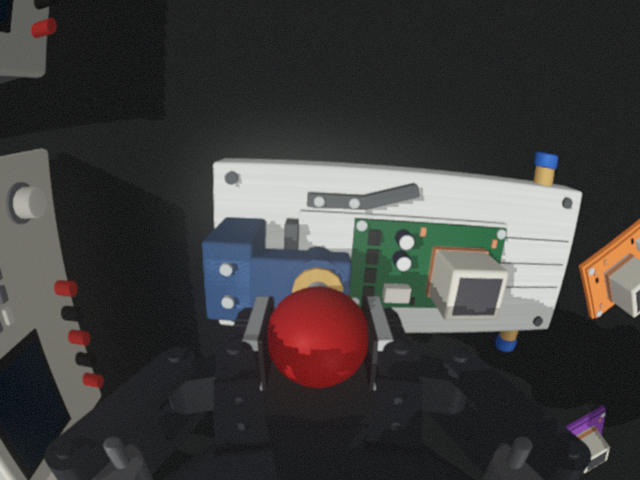

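Call:
{"op": "play_rows", "data": {"rows": [[0.7,[0,0,0.03],[0,0,8]],[0.7,[0,0,0],[0,0,0]]]}}

```text
time: 13.5
ee_pos: [0.6449, -0.0585, 0.1076]
tcp_rot: [-180.0, -0.1, 172.8]
wrist_force: [-0.6, 0.1, 1.5]
opening: 0.0374
```

```bash
python3 b.py .108
```

```text
13.5 [ -5.2  17.9  10.2  82.3  -0.  -88. ] [ 0.6449 -0.0585  0.1076] [-1.7998e+02 -5.0000e-02  1.7279e+02] [ 0.03  0.05 -0.04] [-0.02 -0.05  0.  ] 0.0374 [-0.6  0.1  1.5] [ 0.049  0.237 -0.218]
```

Call:
{"op": "play_rows", "data": {"rows": [[0.7,[0,0,0.04],[0,0,8]],[0.7,[0,0,0.04],[0,0,8]],[0.7,[0,0,0.04],[0,0,8]],[0.7,[0,0,0.04],[0,0,8]],[0.7,[0,0,0],[0,0,0]]]}}

```text
time: 14.0
ee_pos: [0.6453, -0.0587, 0.1062]
tcp_rot: [-180.0, 0.0, 140.8]
wrist_force: [-1.6, 0.3, 0.8]
opening: 0.0374
```

```bash
python3 b.py .108
```

```text
14.0 [ -5.2  17.9  10.   82.1  -0.  -56. ] [ 0.6453 -0.0587  0.1062] [-1.7997e+02  2.0000e-02  1.4078e+02] [ 0.09  0.01 -0.18] [-0.03  0.02 -0.  ] 0.0374 [-1.6  0.3  0.8] [ 0.085  0.246 -0.162]
```

Call:
{"op": "play_rows", "data": {"rows": [[0.7,[0,0,0.04],[0,0,8]],[0.7,[0,0,0],[0,0,0]]]}}

```text
time: 14.2
ee_pos: [0.6454, -0.0587, 0.1058]
tcp_rot: [-180.0, 0.0, 133.3]
wrist_force: [-0.0, 0.3, -0.2]
opening: 0.0372
```

```bash
python3 b.py .108
python3 - <<'E'
from workcell import get_obs,camera
for i in range(4):
    camera("wrist"); print(get_obs()["torque"].round(3))
E
```

```text
14.2 [ -5.2  17.9  10.   82.1  -0.  -48.5] [ 0.6454 -0.0587  0.1058] [-1.7999e+02  3.0000e-02  1.3333e+02] [ 0.1  -0.   -0.22] [-0.01  0.03 -0.  ] 0.0372 [-0.   0.3 -0.2] [ 0.098  0.27  -0.199]
[ 0.006  0.157 -0.232]
[ 0.056  0.152 -0.081]
[ 0.036  0.178 -0.082]
[-0.028  0.129 -0.002]
```

Call:
{"op": "play_rows", "data": {"rows": [[0.7,[0,0,0.04],[0,0,8]]]}}

```text
time: 14.5
ee_pos: [0.6455, -0.0588, 0.1055]
tcp_rot: [-180.0, 0.1, 125.6]
wrist_force: [-0.6, -0.5, 0.7]
opening: 0.0375
```

```bash
cat > tq.py <<'E'
from workcell import get_obs,camera
import numpy as np
o=get_obs();T=[o["torque"][2]];Y=[o["tcp_rot"][2]]
for i in range(4):
    camera("wrist"); o=get_obs();T.append(o["torque"][2]);Y.append(o["tcp_rot"][2])
print(o["time"],np.round(T,3),np.round(np.mean(T),3),np.round(Y,2),o["ee_pos"].round(4),o["wrist_force"].round(1),round(o["opening"],4))
E
python3 tq.py
```

```text
14.7 [ 0.148 -0.127 -0.22  -0.141 -0.196] -0.107 [125.6  124.9  125.45 125.67 125.69] [ 0.6455 -0.0588  0.1055] [ 0.7 -1.1  1.3] 0.0374
```

```bash
sed -i 's/range(4)/range(8)/' tq.py; python3 tq.py
```

```text
15.1 [-0.196 -0.13  -0.055 -0.049 -0.041  0.026  0.078  0.083  0.055] -0.026 [125.69 125.66 125.62 125.58 125.55 125.51 125.49 125.47 125.46] [ 0.6455 -0.0587  0.1055] [ 0.9 -1.   0.6] 0.0374
```

Call:
{"op": "play_rows", "data": {"rows": [[0.7,[0,0,0.04],[0,0,8]]]}}

```text
time: 15.2
ee_pos: [0.6456, -0.0588, 0.1052]
tcp_rot: [180.0, 0.1, 117.5]
wrist_force: [0.8, -2.2, 0.4]
opening: 0.0375
```

```bash
python3 tq.py
```

```text
15.6 [ 0.168 -0.079 -0.207 -0.205 -0.222 -0.266 -0.046 -0.057 -0.068] -0.109 [117.46 116.75 117.34 117.6  117.66 117.65 117.62 117.59 117.56] [ 0.6455 -0.0588  0.1051] [ 1.  -1.3  1. ] 0.0375
```

Call:
{"op": "play_rows", "data": {"rows": [[0.7,[0,0,0.04],[0,0,8]]]}}

```text
time: 15.7
ee_pos: [0.6456, -0.059, 0.1048]
tcp_rot: [180.0, 0.1, 109.6]
wrist_force: [0.6, -2.4, 0.6]
opening: 0.0374
```

```bash
sed -i 's/range(8)/range(5)/' tq.py; python3 tq.py
```

```text
15.95 [ 0.221 -0.141 -0.21  -0.208 -0.215 -0.152] -0.118 [109.61 108.91 109.48 109.73 109.78 109.77] [ 0.6456 -0.0589  0.1048] [ 0.9 -3.1  0.8] 0.0376
```

Call:
{"op": "play_rows", "data": {"rows": [[0.7,[0,0,0.04],[0,0,8]]]}}

```text
time: 16.05
ee_pos: [0.6456, -0.0591, 0.1044]
tcp_rot: [180.0, 0.1, 101.9]
wrist_force: [0.3, -2.8, 0.9]
opening: 0.0376
```

```bash
python3 tq.py
```

```text
16.3 [ 0.199 -0.151 -0.195 -0.247 -0.187 -0.186] -0.128 [101.91 101.21 101.77 102.   102.03 102.  ] [ 0.6456 -0.059   0.1044] [ 1.5 -3.3  0.8] 0.0376
```

Call:
{"op": "play_rows", "data": {"rows": [[0.7,[0.03,0,0.04],[0,0,8]]]}}

```text
time: 16.4
ee_pos: [0.6457, -0.0591, 0.1042]
tcp_rot: [179.9, 0.1, 94.2]
wrist_force: [0.9, -5.3, 1.5]
opening: 0.0371
```

```bash
python3 tq.py
```

```text
16.65 [ 0.2   -0.071 -0.225 -0.163 -0.242 -0.21 ] -0.118 [94.17 93.45 93.94 94.13 94.17 94.18] [ 0.6456 -0.0591  0.1041] [ 1.3 -5.9  1.6] 0.0377
```

Call:
{"op": "play_rows", "data": {"rows": [[0.7,[0.03,0,0.04],[0,0,8]]]}}

```text
time: 16.75
ee_pos: [0.6457, -0.0592, 0.1038]
tcp_rot: [179.9, 0.1, 86.3]
wrist_force: [0.3, -5.4, 0.7]
opening: 0.0375
```

```bash
python3 tq.py
```

```text
17.0 [ 0.205 -0.061 -0.212 -0.211 -0.212 -0.217] -0.118 [86.34 85.62 86.11 86.3  86.34 86.36] [ 0.6456 -0.0592  0.1037] [ 1.5 -5.   1.3] 0.0375
```

Call:
{"op": "play_rows", "data": {"rows": [[0.7,[-0.04,0,0.04],[0,0,8]]]}}

```text
time: 17.1
ee_pos: [0.6457, -0.0595, 0.1034]
tcp_rot: [179.9, 0.1, 78.5]
wrist_force: [1.3, -1.4, 2.4]
opening: 0.0375
```

```bash
python3 tq.py
```

```text
17.35 [ 0.194 -0.105 -0.2   -0.171 -0.118 -0.135] -0.089 [78.54 77.85 78.4  78.62 78.65 78.62] [ 0.6457 -0.0595  0.1035] [ 0.9 -2.1  1.2] 0.0374
```

Call:
{"op": "play_rows", "data": {"rows": [[0.7,[-0.02,0,0.04],[0,0,8]]]}}

```text
time: 17.45
ee_pos: [0.6456, -0.0596, 0.1031]
tcp_rot: [179.9, 0.1, 70.8]
wrist_force: [1.0, -3.6, 2.4]
opening: 0.0375
```

```bash
python3 tq.py
```

```text
17.7 [ 0.23  -0.07  -0.116 -0.192 -0.13   0.007] -0.045 [70.81 70.12 70.67 70.88 70.91 70.88] [ 0.6456 -0.0596  0.1031] [ 0.3 -2.   3.2] 0.0377
```

Call:
{"op": "play_rows", "data": {"rows": [[0.7,[0,0,0.01],[0,0,2]],[0.7,[0,0,0.01],[0,0,2]],[0.7,[0,0,0.01],[0,0,2]]]}}

```text
time: 18.0
ee_pos: [0.6456, -0.0596, 0.1029]
tcp_rot: [179.9, 0.1, 65.4]
wrist_force: [1.2, -2.6, 1.2]
opening: 0.0376
```

```bash
python3 tq.py
```

```text
18.25 [ 0.212  0.12  -0.004  0.054  0.075  0.155] 0.102 [65.43 65.31 65.42 65.44 65.42 65.39] [ 0.6456 -0.0596  0.103 ] [ 0.6 -3.   2.1] 0.0371
```

Call:
{"op": "play_rows", "data": {"rows": [[0.7,[0,0,0.01],[0,0,2]],[0.7,[0,0,0.01],[0,0,2]],[0.7,[0,0,0],[0,0,0]]]}}

```text
time: 18.55
ee_pos: [0.6456, -0.0597, 0.1028]
tcp_rot: [179.9, 0.1, 61.6]
wrist_force: [0.9, -1.8, 1.2]
opening: 0.0375
```

```bash
python3 tq.py
```

```text
18.8 [-0.074 -0.026 -0.013 -0.047 -0.002  0.05 ] -0.018 [61.59 61.63 61.63 61.61 61.6  61.59] [ 0.6456 -0.0597  0.1028] [-0.1 -3.   1.6] 0.0376
```

Call:
{"op": "play_rows", "data": {"rows": [[0.7,[0,0,0.02],[0,0,3]],[0.7,[0,0,0.02],[0,0,3]]]}}

```text
time: 19.0
ee_pos: [0.6456, -0.0597, 0.1025]
tcp_rot: [179.9, 0.1, 55.6]
wrist_force: [-0.2, -4.2, 2.9]
opening: 0.0373
```

```bash
sed -i 's/range(5)/range(4)/' tq.py; python3 tq.py
```

```text
19.2 [ 0.307  0.09  -0.105 -0.156 -0.139] -0.001 [55.57 55.38 55.61 55.7  55.71] [ 0.6456 -0.0598  0.1025] [-0.7 -2.6  2.7] 0.0374
```

Call:
{"op": "play_rows", "data": {"rows": [[0.7,[0,0,0.02],[0,0,3]],[0.7,[0,0,0.02],[0,0,3]]]}}

```text
time: 19.4
ee_pos: [0.6455, -0.0598, 0.1023]
tcp_rot: [179.8, 0.1, 49.8]
wrist_force: [-0.3, -3.6, 3.2]
opening: 0.0376
```

```bash
python3 tq.py
```

```text
19.6 [ 0.309  0.077 -0.098 -0.063 -0.158] 0.014 [49.8  49.62 49.83 49.91 49.91] [ 0.6455 -0.0598  0.1023] [-0.8 -2.1  2.7] 0.0378
```

Call:
{"op": "play_rows", "data": {"rows": [[0.7,[0,0,0.02],[0,0,3]],[0.7,[0,0,0.02],[0,0,3]]]}}

```text
time: 19.8
ee_pos: [0.6455, -0.0599, 0.1021]
tcp_rot: [179.8, 0.1, 44.0]
wrist_force: [-1.9, -3.2, 3.6]
opening: 0.0374
```

```bash
python3 tq.py
```

```text
20.0 [ 0.314  0.138 -0.072 -0.115 -0.122] 0.029 [44.04 43.86 44.07 44.14 44.14] [ 0.6455 -0.0599  0.102 ] [-0.8 -2.3  4.4] 0.0375
```

Call:
{"op": "play_rows", "data": {"rows": [[0.7,[0,0,0.02],[0,0,3]]]}}

```text
time: 20.1
ee_pos: [0.6455, -0.0599, 0.1019]
tcp_rot: [179.8, 0.0, 41.3]
wrist_force: [-1.1, -3.6, 3.5]
opening: 0.0376
```

```bash
python3 tq.py
```

```text
20.3 [ 0.294  0.181 -0.021 -0.043 -0.084] 0.065 [41.26 41.01 41.19 41.26 41.26] [ 0.6455 -0.0599  0.1019] [-0.9 -2.7  3.7] 0.0374
```

Call:
{"op": "play_rows", "data": {"rows": [[0.7,[0,0,0.01],[0,0,2]],[0.7,[0,0,0.01],[0,0,1]],[0.7,[0,0,0.01],[0,0,1]]]}}

```text
time: 20.6
ee_pos: [0.6454, -0.06, 0.1018]
tcp_rot: [179.8, 0.0, 37.4]
wrist_force: [-1.5, -3.5, 3.8]
opening: 0.0374
```

```bash
python3 tq.py
```

```text
20.8 [0.305 0.24  0.156 0.192 0.098] 0.198 [37.45 37.37 37.43 37.45 37.45] [ 0.6454 -0.0599  0.1018] [-1.2 -3.1  4. ] 0.0373
```

Call:
{"op": "play_rows", "data": {"rows": [[0.7,[0,0,0],[0,0,0.7]],[0.7,[0,0,0],[0,0,0.7]],[0.7,[0,0,0],[0,0,0.7]],[0.7,[0,0,0],[0,0,0.7]]]}}

```text
time: 21.2
ee_pos: [0.6454, -0.06, 0.1017]
tcp_rot: [179.8, 0.0, 34.5]
wrist_force: [-0.7, -3.3, 4.4]
opening: 0.0374
```

```bash
python3 tq.py
```

```text
21.4 [0.296 0.279 0.189 0.154 0.133] 0.21 [34.51 34.47 34.53 34.55 34.57] [ 0.6454 -0.06    0.1016] [-1.7 -1.7  2.9] 0.037
```

Call:
{"op": "play_rows", "data": {"rows": [[0.7,[0,0,0.01],[0,0,2]],[0.7,[0,0,0.01],[0,0,1]],[0.7,[0,0,0.01],[0,0,1]],[0.7,[0,0,0],[0,0,1]]]}}

```text
time: 21.8
ee_pos: [0.6453, -0.06, 0.1014]
tcp_rot: [179.8, 0.0, 29.4]
wrist_force: [-0.5, -3.3, 3.0]
opening: 0.0373
```

```bash
python3 tq.py
```

```text
22.0 [0.377 0.253 0.115 0.062 0.1  ] 0.181 [29.42 29.35 29.43 29.47 29.48] [ 0.6453 -0.06    0.1014] [-1.8 -3.2  3.8] 0.0375
```

Call:
{"op": "play_rows", "data": {"rows": [[0.7,[0,0,0.01],[0,0,2]],[0.7,[0,0,0.01],[0,0,1]],[0.7,[0,0,0.01],[0,0,1]],[0.7,[0,0,0],[0,0,1]]]}}

```text
time: 22.4
ee_pos: [0.6452, -0.0601, 0.1012]
tcp_rot: [179.8, 0.0, 24.4]
wrist_force: [-1.6, -3.2, 3.6]
opening: 0.0372
```

```bash
python3 tq.py
```

```text
22.6 [0.297 0.294 0.172 0.124 0.14 ] 0.205 [24.36 24.3  24.38 24.41 24.42] [ 0.6453 -0.0601  0.1012] [-1.8 -3.1  3.8] 0.0374
```

```bash
cat > ft.py <<'E'
import numpy as np
y=np.array([125.6,117.5,109.6,101.9,94.2,86.3,78.5,70.8,65.4,55.6,49.8,44,41.3,37.4,34.5,29.4,24.4]+[])
T=np.array([.148,.168,.221,.199,.2,.205,.194,.23,.212,.307,.309,.314,.294,.305,.296,.377,.297])
b0=np.arange(.17,.24,.005);best=[]
for t in np.arange(50,90,1.):
    F=np.where(y<t,15+49*np.radians(t-y),0)
    for b in b0:
        r=T-b-.0025*F; best.append((np.sum(r**2)/.03**2+((b-.2)/.015)**2,t,round(b,3),(15+49*np.radians(t-y[-1])).round(1)))
best.sort();print(*best[:6],sep="\n")
w=np.array([np.exp(-c[0]/2) for c in best]);f=np.array([c[3] for c in best]);m=(w*f).sum()/w.sum();print(m,np.sqrt((w*(f-m)**2).sum()/w.sum()))
E
python3 ft.py
```

```text
(np.float64(13.655748998382146), np.float64(74.0), np.float64(0.195), np.float64(57.4))
(np.float64(13.699267304969357), np.float64(75.0), np.float64(0.195), np.float64(58.3))
(np.float64(13.713812139698812), np.float64(73.0), np.float64(0.195), np.float64(56.6))
(np.float64(13.844367059460438), np.float64(76.0), np.float64(0.195), np.float64(59.1))
(np.float64(13.858479173046597), np.float64(76.0), np.float64(0.19), np.float64(59.1))
(np.float64(13.867601671697882), np.float64(77.0), np.float64(0.19), np.float64(60.0))
57.08691347080052 4.763832864434481
```

Call:
{"op": "play_rows", "data": {"rows": [[0.7,[0,0,-0.01],[0,0,-1]],[0.7,[0,0,0],[0,0,-1]],[0.7,[0,0,0],[0,0,-1]]]}}

```text
time: 22.9
ee_pos: [0.6453, -0.06, 0.1014]
tcp_rot: [179.8, 0.0, 27.6]
wrist_force: [-1.1, -3.5, 4.1]
opening: 0.0374
```

```bash
python3 tq.py
```

```text
23.1 [-0.056 -0.028  0.106  0.168  0.144] 0.067 [27.64 27.7  27.6  27.56 27.55] [ 0.6453 -0.0601  0.1013] [-2.  -3.   4.7] 0.0371
```

Call:
{"op": "play_rows", "data": {"rows": [[0.7,[0,0,0.01],[0,0,1]],[0.7,[0,0,0],[0,0,1]],[0.7,[0,0,0],[0,0,1]]]}}

```text
time: 23.4
ee_pos: [0.6453, -0.06, 0.1012]
tcp_rot: [179.8, 0.0, 24.4]
wrist_force: [-1.3, -3.8, 4.5]
opening: 0.0376
```

```bash
python3 tq.py
```

```text
23.6 [0.345 0.243 0.145 0.121 0.045] 0.18 [24.35 24.29 24.38 24.42 24.43] [ 0.6452 -0.0601  0.1012] [-3.  -4.   4.2] 0.0375
```

Call:
{"op": "play_rows", "data": {"rows": [[0.7,[0,0,-0.01],[0,0,-1]],[0.7,[0,0,0],[0,0,-1]],[0.7,[0,0,0],[0,0,-1]]]}}

```text
time: 23.9
ee_pos: [0.6453, -0.0601, 0.1013]
tcp_rot: [179.8, 0.0, 27.6]
wrist_force: [-1.3, -2.3, 4.7]
opening: 0.0371
```

```bash
python3 tq.py
```

```text
24.1 [-0.087  0.038  0.122  0.178  0.201] 0.091 [27.63 27.69 27.6  27.56 27.55] [ 0.6453 -0.06    0.1013] [-1.8 -3.5  4. ] 0.0379
```

Call:
{"op": "play_rows", "data": {"rows": [[0.7,[0,0,0],[0,0,0]],[0.5,[0,0,0],[0,0,0]],[0.3,[0,0,0],[0,0,0]],[0,[0,0,0],[0,0,0]],[0,[0,0,0],[0,0,0]],[0,[0,0,-1.0],[0,0,0]],[0,[0,0,-3.0],[0,0,0]],[0,[0,0,-4.0],[0,0,0]],[0,[0,0,-4.0],[0,0,0]],[0,[0,-2.0,-2.0],[0,0,0]],[0,[0,-4.0,0],[0,0,0]],[0,[0,-4.0,0],[0,0,0]]]}}

```text
time: 25.3
ee_pos: [0.5984, 0.0293, 0.2473]
tcp_rot: [-179.9, 0.0, 27.3]
wrist_force: [0.4, 0.2, 0.9]
opening: 0.0853
```

```bash
python3 b.py .25 w14
python3 - <<'E'
from workcell import camera; import cv2
q=camera("scene");cv2.imwrite("pics/sceneF.png",cv2.resize(q["img"][180:300,200:350],None,fx=5,fy=5,interpolation=cv2.INTER_CUBIC)[:,:,::-1])
cv2.imwrite("pics/topF.png",camera("top")["img"][:,:,::-1])
E
```

```text
25.3 [ 2.8 12.1 18.6 96.6  0.  65.5] [0.5984 0.0293 0.2473] [-1.7994e+02  3.0000e-02  2.7270e+01] [ 0.12  9.88 -0.28] [-0.06  0.03 -0.  ] 0.0853 [0.4 0.2 0.9] [ 0.045  0.035 -0.021]
```

View pics/sceneF.png

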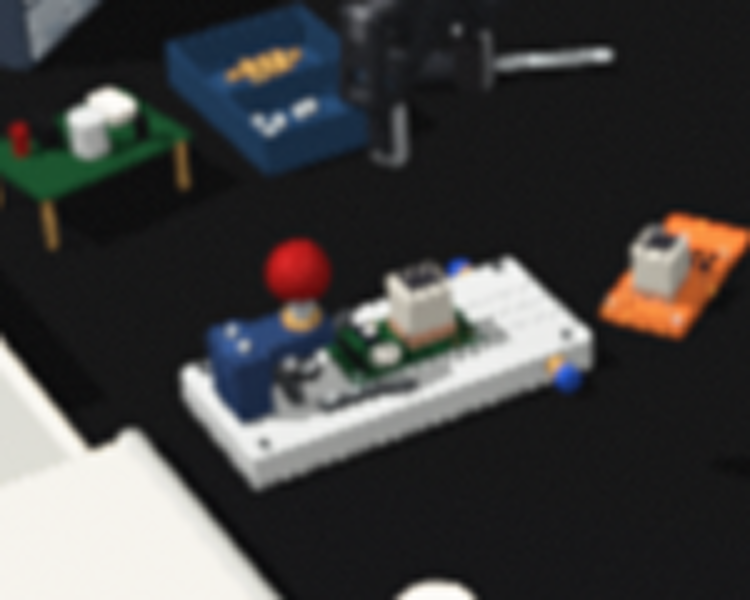

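View pics/w14.png

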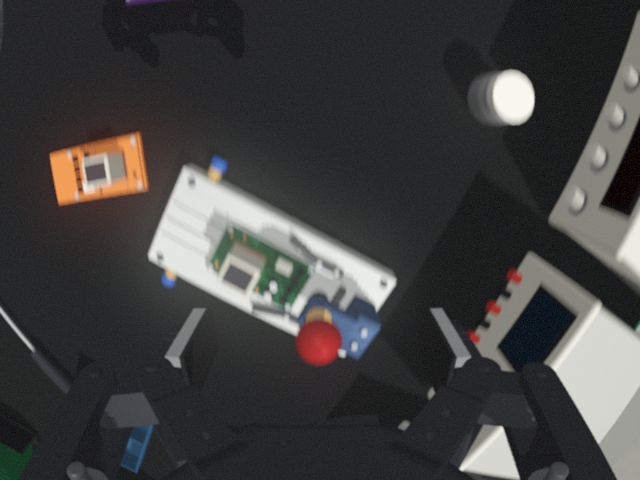

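View pics/topF.png

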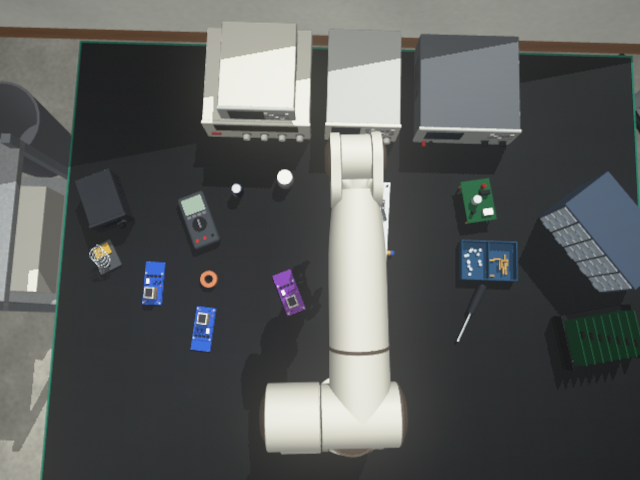

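The module sits square and home with the foot down. The gripper is clear, and the bystanders are where they were. I'm handing the job in.

```bash
python3 -c "
from workcell import job_done; print(job_done())"
```

```text
the job is handed in; nothing more can be done
None
```

The green module is in the jig against the stop and clamped at an estimated 50 N. I handed the job in at about 25 s, with the gripper open and clear.

- **Loading:** I picked the module up by its choke, set it on the deck and slid it back between the guides with almost no side force. It met the stop at the expected spot, and I stopped pushing at about 11 N. Later pictures show it square and in place.
- **Clamping:** I turned the knob about 157° clockwise, then nudged it back and forth by about 3° to check the pressure. It ended about 153° from where it started. From the turning moment just after each move, about +0.32 N m clockwise and −0.07 N m counter-clockwise, I estimate the foot presses with about 50 N, within the 35–65 N allowed.
- **Uncertainty:** Single moment readings scattered by about 0.03 N m (roughly 12 N), so the figure is an average. Before the final nudges, a fit over all the readings put the force nearer 57 N, so I left the knob about 3° looser than its tightest point. I never felt the touch sharply, only as a rise somewhere between about 116° and 125° of turn.
- **Bench:** The last pictures show the bystanders and look-alikes where they were. The capacitor, jar, toroid, meter, tray, spare board, screwdriver and the blue and purple modules appear in the top view, and the orange module in the scene and wrist views.

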